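Set and lock a duct damper

TASK

Preset the duct damper for fitting: swing its lever by the black grip round to the red set-point clip, so that the lever stands centrally over the clip, then fold the yellow cam handle right down so that the lever is locked there. Leave the spray can in front of the cabinet standing where it is.

Things in the scene. Friction and masses are not known exactly. Their poses are not given: they have to be found in the camera images.
- shaft (a point): Centre of the damper's upright shaft, on top of the steel quadrant plate, 195 mm above the bench. The damper (125 mm galvanised duct, 180 mm long, on a plywood board) is screwed to the bench. The point's -x axis points along the duct to its near mouth, z up. The flat quadrant rim lies at radius 78 to 105 mm, with black marks every 15 degrees.
- damper_lever (a joint): Lever angle about the shaft, rad: 0 = along the duct, pointing to shaft's -x (blade open); grows clockwise from above to 1.57 (shut, pointing to its +y). At angle q the lever points along (-cos q, +sin q) in the frame of shaft. Stiff (0.3 N m): it stays where left; the shut cam holds it about twice as hard.
- lever_grip (a point): Point on the axis of the lever's upright round black grip, 135 mm from the shaft, 236 mm above the bench. The grip stands 206 to 258 mm above the bench and is 22 (foot) to 28 mm thick; below it is the grey lever bar, 14 mm wide, 200 to 206 mm above the bench. The point turns with the lever; its -x axis points outward along it.
- set_clip (a joint): Angle of the red set-point clip on the quadrant rim, rad, zero and direction as for damper_lever: the lever is on the set point when both angles are equal. The clip stays where it is.
- clip_mark (a point): Centre of the white line on top of the red clip, 108 mm from the shaft. The clip is 32 mm wide along the rim and 20 mm radially; the lever bar passes 2 mm above it. Its -x axis points outward from the shaft.
- cam_lock (a joint): Angle of the yellow cam handle that locks the lever, rad: about 1 = standing up (lever free), 0 = folded flat on the lever (locked). Its hinge lies across the lever 88 mm from the shaft, 208 mm above the bench; the handle points from there back towards the shaft, 67 mm long, 16 to 22 mm wide. Stiff below 0.9 (a few newtons at the tip), over centre at 0.3.
- cam_tip (a point): Point on the top face of the cam handle, 58 mm from its hinge, 9 mm short of its end. Handle open: 260 to 270 mm above the bench; folded down: 221 mm above the bench.
- spray_can: Red spray can, 59 mm diameter, 180 mm tall, standing on the bench in front of the drawer cabinet's left end; origin at its foot. A bystander.

How it is judged:
By the outcome, as a careful person would: the job done as asked, in the order asked, and still so for the second after the job is handed in, with the robot touching nothing.
It also fails if it takes over 40 s, if anything falls off the work surface, if the arm or the gripper's body presses on something with over 40 N, if the wrist force passes 120 N, or if a joint passes its speed limit or range.

ROBOT

A 6-joint arm with a two-finger parallel gripper is mounted at the origin on the work surface; the furniture and walls round the work are solid. World frame = base frame: x ahead of the robot, y to its left, z up, the work surface at z = 0. Lengths are in m, angles in rad, forces in N, time in s.
With the tool pointing down it reaches from about 0.275 to 1 m from the base axis. Payload 8.4 kg.
Tool frame: the origin (TCP) lies midway between the tips of the shut fingers; the grasp point (between the pads) lies 19 mm behind it; z points along the fingers, y is the line along which they close (so a half turn about z gives the same grasp; the last joint's range is limited). The gripper opens to 85 mm and grips with 20 to 120 N. Pads are 22 mm wide; open, the fingers measure 114 mm over their backs; the gripper's body (76 mm by 85 mm) begins 54 mm behind the grasp point. The pads swing forward as they close: fully open they stand 13 mm farther back than shut.
Start: joints at [-0.002, 0.353, 1.633, -0, 1.155, -0.002], TCP at [0.625, -0, 0.231] pointing down, gripper open.
Joint ranges: [-2.63, 2.63], [-0.92, 2.1], [0.06, 2.66], [-1.3, 4.44], [0, 2.69], [-3.02, 3.02]. Speed limits (rad/s): [2.22, 2.22, 2.79, 3.14, 3.14, 3.14].

INTERFACE

Orientations are given as a unit quaternion [w, x, y, z].
In Python, from cell import bot, viewer gives the robot as it stands.
- The arm moves only by the tool play_rows, never from a script. Its argument "targets" is a list of rows, each an object of numbers: "wx", "wy", "wz": the turn, a rotation vector about the tool's x, y, z in degrees; "tx", "ty", "tz": the shift along the tool's x, y, z in mm; "hand": the finger opening in mm, from 0 to 85.4. In form: [{"wx": .., "wy": .., "wz": .., "tx": .., "ty": .., "tz": .., "hand": ..}, ...]. A call has 1 to 10 rows; each row shifts and turns the commanded pose from where the row before left it, along the tool's axes as they then stand; what a row does not reach is not made up. A row lasts 1/12 s, in which the tool goes at most 41.7 mm and 7.16 degrees, less where a joint would pass 70% of its speed; a pose out of reach is approached as far as the arm can. A call with a gripper value outside its range is refused whole. The fingers move at their own pace and stop on an object; the grip force is fixed at half the most. Time passes only in rows, so rows that do not move let the fingers close. It gives the time, the measured TCP pose, the force, the opening and the grip force at its end, in the units of the state.
- bot.get_state(): the state, without advancing time (a new reading comes with each control period).
- viewer.read_camera(name): name is "scene" or "side" or "wrist"; returns a dict with "pixels" (384x512x3 uint8, blue, green, red), "intrinsics" (3x3 intrinsics, pixels), "view" (4x4, takes a point from world to camera coordinates). Camera axes: x right, y down, z forward; pixel columns grow to the right and rows downward; lengths in m; the calibration is good to about 2 mm. A picture is of the moment at which its call begins. There is no depth.
- bot.hand_in(): hands the job in; it is judged then, once.
The state is a dict: "t": time; "qpos": joint angles; "joint_vel": joint speeds; "joint_efforts": joint torques, N m; "position": TCP position; "ee_rot": TCP orientation; "contact_force": force on the tool from outside, world axes, zero at the start; "moment": the same for the moment, N m; "finger_gap": finger opening in m; "grip_force": force on a finger pad.
Only numpy, scipy, OpenCV 4.12 (cv2) and the standard library are available. Lean on these libraries where they do the work, as an engineer would, in place of code of your own. Each camera call takes 0.05 s, during which the arm holds its last target. There are 200 camera calls.

## Working session

There is one attempt and no reset: what is moved stays moved. The work goes in short steps, Python scripts to look and compute and a tool call to move; the robot and the scene stay as the last step left them, time stands still between calls to the robot, and variables do not carry over. Pictures are saved under pics/ and viewed, at most 10 in all, crops included, and the job is handed in when it is done.

Besides the shell and the picture viewer there is one more tool, called as name(argument=value, ...) on one line, values as JSON. play_rows: Moves the arm, as the interface text tells. Its arguments: {"type":"object","properties":{"targets":{"type":"array"}},"required":["targets"]}

```bash
mkdir -p pics
cat > h.py <<'E'
import numpy as np, cv2
from cell import bot, viewer
def snap(names=("scene","side","wrist"),tag="a"):
    out={}
    for n in names:
        c=viewer.read_camera(n); out[n]=c
        cv2.imwrite(f"pics/{n}_{tag}.png",c["pixels"])
        np.savez(f"pics/{n}_{tag}.npz",K=c["intrinsics"],V=c["view"])
    return out
def load(n,tag):
    d=np.load(f"pics/{n}_{tag}.npz"); return d["K"],d["V"]
def P(n,tag):
    K,V=load(n,tag); return K@V[:3]
def tri(*obs): # (name,tag,u,v)
    A=[]
    for n,t,u,v in obs:
        p=P(n,t); A+= [u*p[2]-p[0], v*p[2]-p[1]]
    A=np.array(A); x=np.linalg.svd(A)[2][-1]; x=x[:3]/x[3]
    return x,[ (proj(n,t,x)-[u,v]).round(1) for n,t,u,v in obs]
def proj(n,t,x):
    q=P(n,t)@np.append(x,1); return q[:2]/q[2]
def onz(n,t,u,v,z):
    p=P(n,t); A=np.array([u*p[2]-p[0], v*p[2]-p[1]])
    return np.append(np.linalg.solve(A[:,:2],-A[:,3]-A[:,2]*z),z)
E
python3 - <<'E'
from h import *
o=snap()
a=np.hstack([cv2.resize(o[n]["pixels"],None,fx=1,fy=1) for n in("scene","side")])
for n in o: print(n,o[n]["view"].round(3).tolist(),o[n]["intrinsics"].tolist())
s=bot.get_state(); print(s)
for n in("scene","side"): cv2.imwrite(f"pics/{n}_big.png",cv2.resize(o[n]["pixels"],(800,600),interpolation=cv2.INTER_CUBIC))
E
```

```text
scene [[-0.853, -0.523, -0.011, 0.333], [-0.293, 0.495, -0.818, 0.325], [0.433, -0.695, -0.575, 0.665], [0.0, 0.0, 0.0, 1.0]] [[352.7927748166949, 0.0, 256.29268539144306], [0.0, 352.7927748166949, 195.63138687355658], [0.0, 0.0, 1.0]]
side [[-0.762, -0.647, 0.018, 0.266], [-0.407, 0.458, -0.79, 0.367], [0.503, -0.61, -0.613, 0.861], [0.0, 0.0, 0.0, 1.0]] [[461.00146647615105, 0.0, 257.069191460116], [0.0, 461.00146647615105, 196.8328585642374], [0.0, 0.0, 1.0]]
wrist [[1.0, 0.001, -0.001, -0.624], [0.001, -0.953, 0.304, -0.04], [-0.0, -0.304, -0.953, 0.379], [0.0, 0.0, 0.0, 1.0]] [[341.9128680635372, 0.0, 253.6963821753226], [0.0, 341.9128680635372, 191.68098250969322], [0.0, 0.0, 1.0]]
{'t': 0.15, 'qpos': array([-2.42563046e-03,  3.53523573e-01,  1.63397521e+00, -1.13315456e-05,
        1.15521036e+00, -2.42578395e-03]), 'joint_vel': array([-0.00073107, -0.00363519, -0.00167491,  0.00153396,  0.00164276,
        0.00108044]), 'joint_efforts': array([-7.39769093e-04, -6.05638933e+01, -3.42338884e+01, -2.29960733e-05,
        6.16452831e-03, -4.00942213e-05]), 'position': array([ 6.24622916e-01, -1.86557132e-05,  2.30707489e-01]), 'ee_rot': array([-3.92038617e-04,  7.07104997e-01,  7.07108345e-01, -3.97452332e-04]), 'contact_force': array([-0.57441922,  0.32187946,  0.22830742]), 'moment': array([-0.01399   ,  0.02249709,  0.02854635]), 'grip_force': 0.0, 'finger_gap': 0.08531294551988607}
```

View pics/scene_big.png

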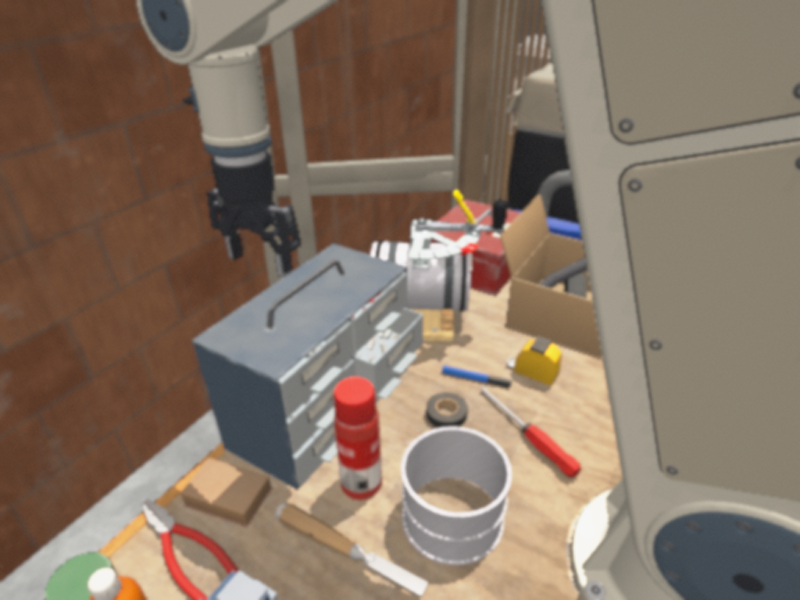

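View pics/side_big.png

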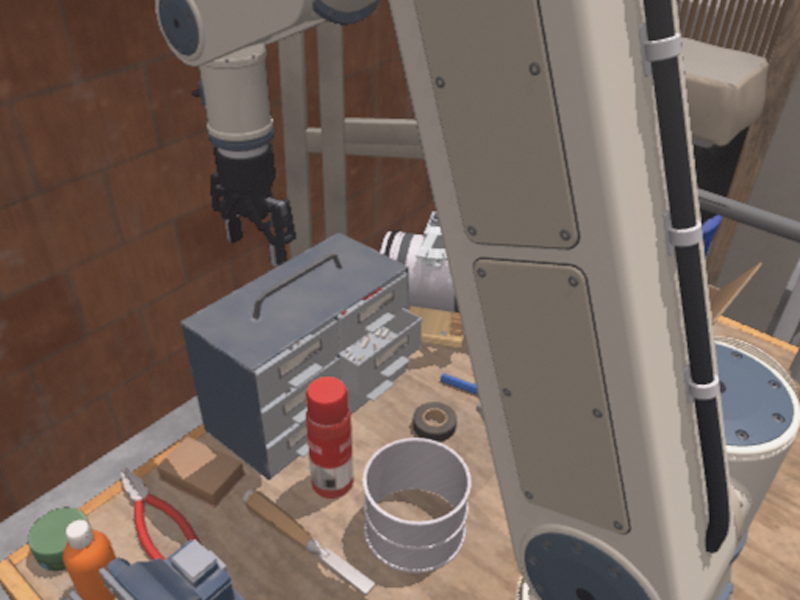

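The scene view shows the damper behind the cabinet: grip at about (320,136), yellow handle (297,131), red clip (301,157), all in native pixels. In the side view the arm hides the lever.

Run:
```python
from h import *
for nm,u,v,z in [("grip",320,136,.236),("cam",297,131,.26),("clip",301,157,.198),("duct far",240,160,.12),("can",231,310,0)]:
    print(nm,onz("scene","a",u,v,z).round(3))
for n in("scene","side","wrist"):
    K,V=load(n,"a"); print(n,(-V[:3,:3].T@V[:3,3]).round(3))
im=cv2.imread("pics/scene_a.png")[100:220,220:380]
a=cv2.resize(im,(800,600),interpolation=cv2.INTER_CUBIC)
cv2.imwrite("pics/crop1.png",a)
```

```text
grip [ 0.403 -0.352  0.236]
cam [ 0.448 -0.301  0.26 ]
clip [ 0.424 -0.284  0.198]
duct far [ 0.634 -0.303  0.12 ]
can [0.401 0.09  0.   ]
scene [0.091 0.476 0.652]
side [-0.081  0.528  0.813]
wrist [0.624 0.078 0.373]
```

View pics/crop1.png

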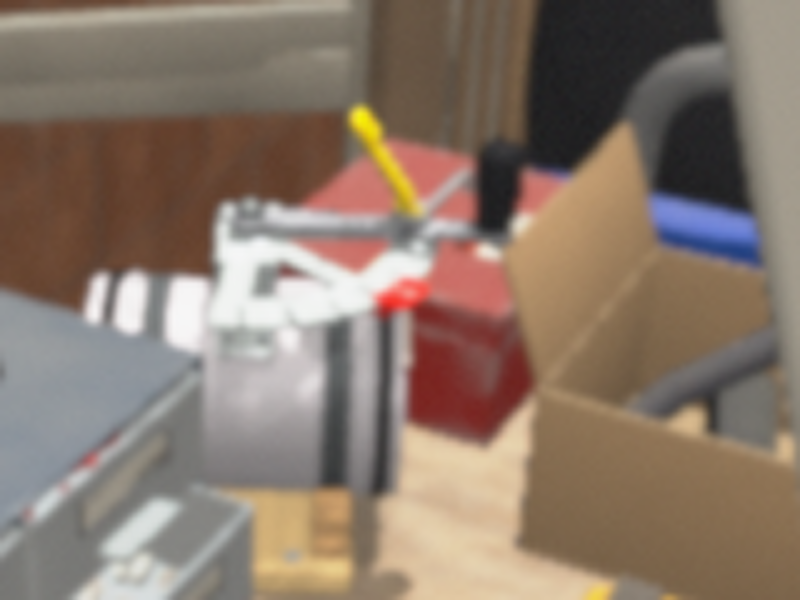

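play_rows(targets=[{"tz":-40},{"tz":-40},{"tz":-30,"tx":-25},{"tz":-20,"tx":-30,"ty":-15},{"tz":-10,"tx":-32,"ty":-20},{"tx":-35,"ty":-20},{"tx":-35,"ty":-20},{"tx":-35,"ty":-20},{"tx":-35,"ty":-20},{"tx":-35,"ty":-20}])

```text
invalid input at $.targets[0]: expected keys wx, wy, wz, tx, ty, tz, hand
```

play_rows(targets=[{"tx":-30,"ty":-20},{"tx":-8,"ty":-20},{},{}])

```text
invalid input at $.targets[0]: expected keys wx, wy, wz, tx, ty, tz, hand
```

Run:
```python
from h import *
o=snap(("wrist","side","scene"),"b")
s=bot.get_state(); print(s["t"],s["position"],s["ee_rot"],s["qpos"].round(2))
cv2.imwrite("pics/wb.png",cv2.resize(o["wrist"]["pixels"],(800,600),interpolation=cv2.INTER_CUBIC))
```

```text
0.3 [6.24854189e-01 6.99420793e-06 2.31021207e-01] [-1.80334469e-04  7.07118555e-01  7.07094966e-01 -1.62245502e-04] [-0.    0.35  1.63  0.    1.16 -0.  ]
```

View pics/wb.png

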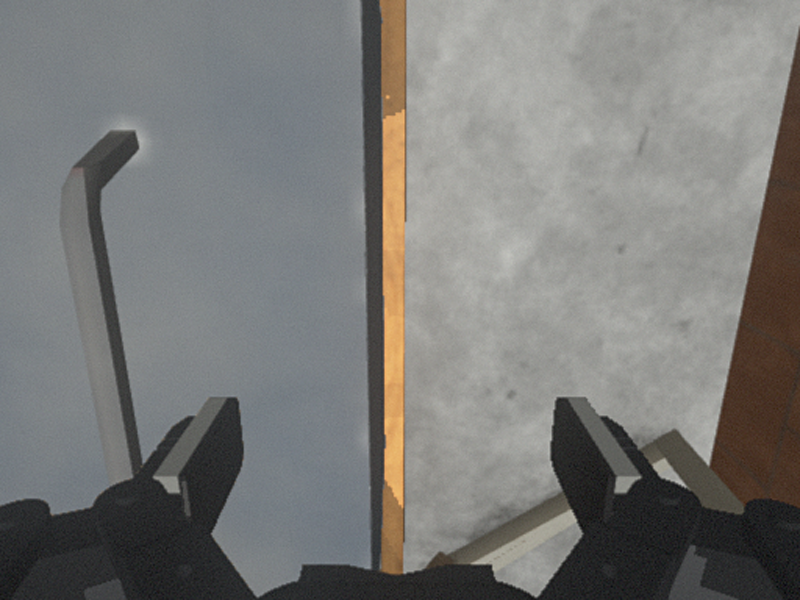

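The moves were refused because every key is needed in each row. The picture shows only the cabinet top, with its handle at left and the bench edge at column 390. I'll resend with full rows.

play_rows(targets=[{"wx":0,"wy":0,"wz":0,"tx":0,"ty":0,"tz":-40,"hand":85},{"wx":0,"wy":0,"wz":0,"tx":0,"ty":0,"tz":-40,"hand":85},{"wx":0,"wy":0,"wz":0,"tx":-25,"ty":0,"tz":-30,"hand":85},{"wx":0,"wy":0,"wz":0,"tx":-30,"ty":-15,"tz":-20,"hand":85},{"wx":0,"wy":0,"wz":0,"tx":-32,"ty":-20,"tz":-10,"hand":85},{"wx":0,"wy":0,"wz":0,"tx":-35,"ty":-20,"tz":0,"hand":85},{"wx":0,"wy":0,"wz":0,"tx":-35,"ty":-20,"tz":0,"hand":85},{"wx":0,"wy":0,"wz":0,"tx":-35,"ty":-20,"tz":0,"hand":85},{"wx":0,"wy":0,"wz":0,"tx":-35,"ty":-20,"tz":0,"hand":85},{"wx":0,"wy":0,"wz":0,"tx":-35,"ty":-20,"tz":0,"hand":85}])

```text
t: 1.13
position: [0.4887, -0.2634, 0.3715]
ee_rot: [0.0, 0.707, 0.707, 0.0]
contact_force: [1.1, -1.2, -0.1]
finger_gap: 0.0851
grip_force: 0.0
```

play_rows(targets=[{"wx":0,"wy":0,"wz":0,"tx":-30,"ty":-20,"tz":0,"hand":85},{"wx":0,"wy":0,"wz":0,"tx":-8,"ty":-20,"tz":0,"hand":85},{"wx":0,"wy":0,"wz":0,"tx":0,"ty":0,"tz":0,"hand":85},{"wx":0,"wy":0,"wz":0,"tx":0,"ty":0,"tz":0,"hand":85},{"wx":0,"wy":0,"wz":0,"tx":0,"ty":0,"tz":0,"hand":85}])

```text
t: 1.55
position: [0.4503, -0.2998, 0.3714]
ee_rot: [0.0, 0.707, 0.707, 0.0]
contact_force: [0.5, -0.2, -1.2]
finger_gap: 0.0847
grip_force: 0.0
```

Run:
```python
from h import *
o=snap(("wrist","side","scene"),"b")
s=bot.get_state(); print(s["t"],s["position"],s["ee_rot"],s["qpos"].round(2))
cv2.imwrite("pics/wb2.png",cv2.resize(o["wrist"]["pixels"],(800,600),interpolation=cv2.INTER_CUBIC))
```

```text
1.7 [ 0.45080299 -0.29929927  0.37123744] [-4.01844577e-06  7.06643158e-01  7.07570092e-01  1.12289999e-04] [-0.59  0.11  1.63  0.    1.39 -0.59]
```

View pics/wb2.png

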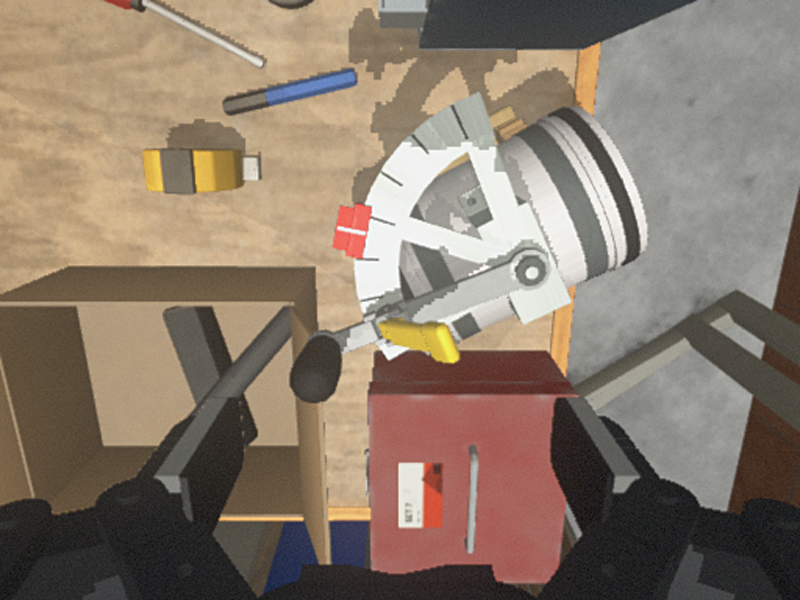

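Wrist view (native px): shaft (340,171.5), clip mark (225,148), grip top about (202,242), grip foot about (213,218), and yellow handle tip about (284,223). The cardboard box is left of the grip and the red toolbox is below.

Run:
```python
from h import *
s=onz("wrist","b",339.8,171.5,.200); c=onz("wrist","b",224.6,147.8,.198)
gt=onz("wrist","b",201,242,.258); gf=onz("wrist","b",213,218,.206)
ct=onz("wrist","b",284,223,.265)
bw=[onz("wrist","b",u*.64,v*.64,z).round(3) for u,v,z in((315,267,.15),(295,302,.15),(328,490,.15),(375,352,.15),(550,352,.15))]
for n,p in(("shaft",s),("clip",c),("gt",gt),("gf",gf),("cam",ct)):
    d=p-s; print(n,p.round(4),"r",np.hypot(*d[:2]).round(4),"ang",np.degrees(np.arctan2(d[1],d[0])).round(1))
print(bw)
for nm,p,(u,v) in(("grip top",gt,(319,128)),("clip",c,(301,159)),("shaft",s,(269,143)),("cam",ct,(292.5,122.5))): print(nm,proj("scene","b",p).round(1),(u,v))
im=cv2.imread("pics/scene_b.png")[100:220,220:380]
b=cv2.imread("pics/wrist_b.png")[90:270,180:320]
cv2.imwrite("pics/crop2.png",np.hstack([cv2.resize(im,(380,285),interpolation=cv2.INTER_CUBIC),cv2.resize(b,(420,540),interpolation=cv2.INTER_CUBIC)[:285]]))
```

```text
shaft [ 0.5318 -0.302   0.2   ] r 0.0 ang 0.0
clip [ 0.4233 -0.2798  0.198 ] r 0.1108 ang 168.4
gt [ 0.4069 -0.3471  0.258 ] r 0.1328 ang -160.2
gf [ 0.411  -0.3469  0.206 ] r 0.1289 ang -159.6
cam [ 0.4742 -0.3272  0.265 ] r 0.0629 ang -156.4
[array([ 0.393, -0.314,  0.15 ]), array([ 0.378, -0.34 ,  0.15 ]), array([ 0.395, -0.499,  0.15 ]), array([ 0.435, -0.379,  0.15 ]), array([ 0.564, -0.379,  0.15 ])]
grip top [318.6 128.7] (319, 128)
clip [300.6 157.8] (301, 159)
shaft [269.  144.3] (269, 143)
cam [292.6 123.7] (292.5, 122.5)
```

Run:
```python
from h import *
def t(n,w,s): 
    x,e=tri(("wrist","b",w[0]*.64,w[1]*.64),("scene","b",s[0]/5+220,s[1]/5+100)); print(n,x.round(3),[i.tolist() for i in e])
t("toolbox corner",(370,393),(525,330))
t("box corner",(295,302),(545,385))
t("flap top",(315,267),(510,250))
t("flap top2",(318,300),(510,250))
t("grip top",(314,378),(497,143))
t("cam tip",(444,348),(362,113))
t("clip",(351,231),(403,290))
```

```text
toolbox corner [ 0.421 -0.45   0.086] [[-4.7, 3.0], [-2.2, 0.5]]
box corner [ 0.368 -0.353  0.115] [[-2.6, 1.8], [-1.2, 0.3]]
flap top [ 0.39  -0.306  0.215] [[-14.3, 8.5], [-5.3, 0.9]]
flap top2 [ 0.394 -0.327  0.205] [[-9.4, 5.9], [-3.6, 0.8]]
grip top [ 0.406 -0.348  0.258] [[-1.0, 0.7], [-0.4, 0.1]]
cam tip [ 0.474 -0.325  0.269] [[0.0, -0.0], [0.0, -0.0]]
clip [ 0.423 -0.28   0.197] [[-0.0, 0.0], [-0.0, 0.0]]
```

View pics/crop2.png

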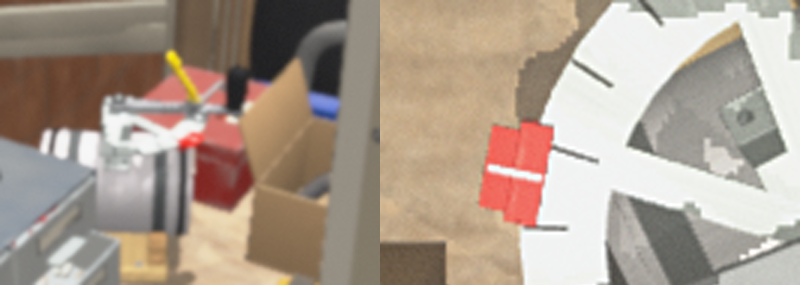

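Crop: the scene view confirms the grip stands clear in front of the box flap, and the white line on the clip is at wrist px (225,148). The flap height needs checking.

Run:
```python
from h import *
def ony(n,u,v,y):
    p=P(n,"b"); A=np.array([u*p[2]-p[0], v*p[2]-p[1]])
    x,z=np.linalg.solve(A[:,[0,2]],-A[:,3]-A[:,1]*y); return np.round([x,y,z],3)
for y in(-.34,-.353): print(ony("scene",322,150,y),ony("scene",346,125,-.45), ony("wrist",201.6,171,y),ony("wrist",204,195,y))
```

```text
[ 0.389 -0.34   0.203] [ 0.366 -0.45   0.238] [ 0.378 -0.34   0.048] [ 0.396 -0.34   0.156]
[ 0.393 -0.353  0.196] [ 0.366 -0.45   0.238] [ 0.37  -0.353 -0.003] [ 0.39  -0.353  0.116]
```

play_rows(targets=[{"wx":0,"wy":0,"wz":7,"tx":0,"ty":0,"tz":0,"hand":60},{"wx":0,"wy":0,"wz":7,"tx":0,"ty":0,"tz":0,"hand":60},{"wx":0,"wy":0,"wz":7,"tx":0,"ty":0,"tz":0,"hand":60},{"wx":0,"wy":0,"wz":7,"tx":0,"ty":0,"tz":0,"hand":60},{"wx":0,"wy":0,"wz":7,"tx":0,"ty":0,"tz":0,"hand":60},{"wx":0,"wy":0,"wz":7,"tx":0,"ty":0,"tz":0,"hand":60},{"wx":0,"wy":0,"wz":7,"tx":0,"ty":0,"tz":0,"hand":60},{"wx":0,"wy":0,"wz":7,"tx":0,"ty":0,"tz":0,"hand":60},{"wx":0,"wy":0,"wz":7,"tx":0,"ty":0,"tz":0,"hand":60},{"wx":0,"wy":0,"wz":7,"tx":0,"ty":0,"tz":0,"hand":60}])

```text
t: 2.53
position: [0.4507, -0.2993, 0.3712]
ee_rot: [-0.0, 0.985, 0.171, -0.0]
contact_force: [-0.6, 0.6, -0.4]
finger_gap: 0.0599
grip_force: 0.0
```

play_rows(targets=[{"wx":0,"wy":0,"wz":0,"tx":-29,"ty":15,"tz":0,"hand":60},{"wx":0,"wy":0,"wz":0,"tx":-29,"ty":15,"tz":0,"hand":60},{"wx":0,"wy":0,"wz":0,"tx":0,"ty":0,"tz":0,"hand":60},{"wx":0,"wy":0,"wz":0,"tx":0,"ty":0,"tz":0,"hand":60},{"wx":0,"wy":0,"wz":0,"tx":0,"ty":0,"tz":0,"hand":60}])

```text
t: 2.95
position: [0.4064, -0.3475, 0.3712]
ee_rot: [-0.0, 0.985, 0.174, 0.0]
contact_force: [-0.3, -0.2, 0.2]
finger_gap: 0.06
grip_force: 0.0
```

Run:
```python
from h import *
o=snap(("wrist","scene"),"c")
s=bot.get_state(); print(s["t"],s["position"],s["ee_rot"],s["qpos"].round(2))
cv2.imwrite("pics/wc.png",cv2.resize(o["wrist"]["pixels"],(800,600),interpolation=cv2.INTER_CUBIC))
for p in([.4065,-.3475,.258],[.5318,-.302,.2],[.4233,-.2798,.198],[.474,-.325,.269]): print(proj("wrist","c",p)/.64)
```

```text
3.05 [ 0.40661572 -0.34723482  0.37121319] [-1.49053189e-04  9.84696493e-01  1.74277874e-01  1.29839585e-04] [-0.71  0.1   1.65  0.    1.39  0.51]
[396.44539603 291.93850737]
[396.84197876  18.5174599 ]
[297.52346906 198.4890994 ]
[401.05130944 144.43661951]
```

View pics/wc.png

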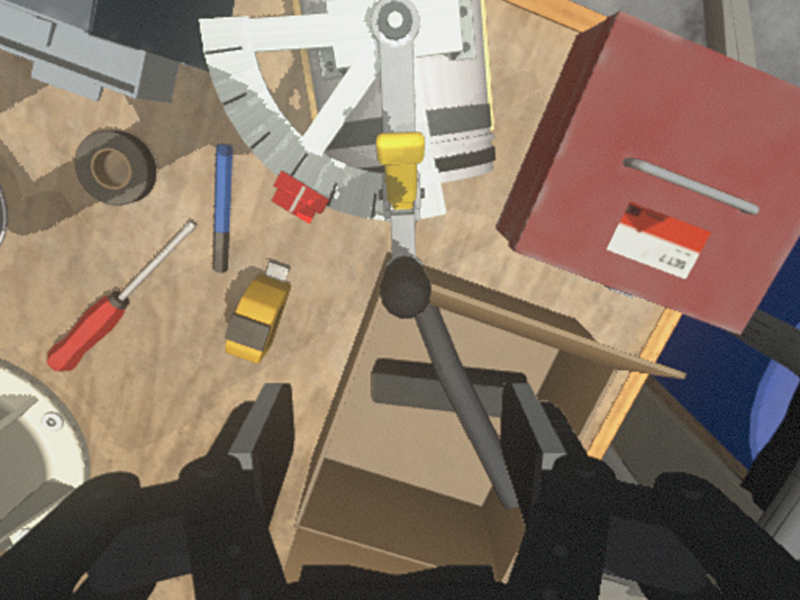

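Grip top shows at (407,288), slightly right of the prediction. Shaft (395,20), clip mark (300,198), and the flap's far top corner (685,375), all in 800-wide px.

Run:
```python
from h import *
k=.64
def t(n,*o):
    x,e=tri(*o); print(n,x.round(4),[i.tolist() for i in e]); return x
g=t("grip top",("wrist","b",314*k,378*k),("wrist","c",407*k,288*k))
g2=t("grip top+scene",("wrist","b",314*k,378*k),("wrist","c",407*k,288*k),("scene","b",319.4,128.6))
s=t("shaft",("wrist","b",531*k,268*k),("wrist","c",395*k,20*k))
c=t("clip",("wrist","b",351*k,231*k),("wrist","c",300*k,198*k))
f=t("flap far",("wrist","c",685*k,375*k),("scene","b",346,125))
f=t("flap near",("wrist","c",390*k,255*k),("scene","b",322,150))
for p in(g,c): d=(p-s)[:2]; print(np.hypot(*d),np.degrees(np.arctan2(d[1],d[0])))
```

```text
grip top [ 0.4054 -0.3538  0.2436] [[1.0, -0.4], [-0.1, 1.2]]
grip top+scene [ 0.4074 -0.3509  0.2554] [[1.3, 2.8], [-2.3, 2.0], [-0.5, 0.4]]
shaft [ 0.5307 -0.3014  0.2029] [[-0.5, 0.1], [0.0, -0.5]]
clip [ 0.4231 -0.2806  0.1937] [[0.2, -0.1], [-0.0, 0.2]]
flap far [ 0.3979 -0.5553  0.1906] [[0.2, 1.2], [-0.3, 0.2]]
flap near [ 0.4004 -0.3468  0.1952] [[1.2, 10.2], [-3.3, 0.5]]
0.13580326448974872 -157.3233132973487
0.10954409805125023 169.0410947820775
```

play_rows(targets=[{"wx":0,"wy":0,"wz":0,"tx":0,"ty":3,"tz":35,"hand":60},{"wx":0,"wy":0,"wz":0,"tx":0,"ty":0,"tz":35,"hand":60},{"wx":0,"wy":0,"wz":0,"tx":0,"ty":0,"tz":30,"hand":60},{"wx":0,"wy":0,"wz":0,"tx":0,"ty":0,"tz":25,"hand":60},{"wx":0,"wy":0,"wz":0,"tx":0,"ty":0,"tz":15,"hand":60},{"wx":0,"wy":0,"wz":0,"tx":0,"ty":0,"tz":13,"hand":60},{"wx":0,"wy":0,"wz":0,"tx":0,"ty":0,"tz":0,"hand":60},{"wx":0,"wy":0,"wz":0,"tx":0,"ty":0,"tz":0,"hand":60}])

```text
t: 3.72
position: [0.4072, -0.3501, 0.218]
ee_rot: [-0.001, 0.985, 0.174, -0.0]
contact_force: [-0.1, -0.5, 0.4]
finger_gap: 0.0603
grip_force: 0.0
```

play_rows(targets=[{"wx":0,"wy":0,"wz":0,"tx":0,"ty":0,"tz":0,"hand":15},{"wx":0,"wy":0,"wz":0,"tx":0,"ty":0,"tz":0,"hand":15},{"wx":0,"wy":0,"wz":0,"tx":0,"ty":0,"tz":0,"hand":15},{"wx":0,"wy":0,"wz":0,"tx":0,"ty":0,"tz":0,"hand":15},{"wx":0,"wy":0,"wz":0,"tx":0,"ty":0,"tz":0,"hand":15},{"wx":0,"wy":0,"wz":0,"tx":0,"ty":0,"tz":0,"hand":15},{"wx":0,"wy":0,"wz":0,"tx":0,"ty":0,"tz":0,"hand":15}])

```text
t: 4.3
position: [0.4075, -0.3513, 0.2197]
ee_rot: [0.001, 0.985, 0.174, 0.001]
contact_force: [0.6, 1.1, 5.9]
finger_gap: 0.0256
grip_force: 59.1
```

Run:
```python
from h import *
o=snap(("wrist",),"d")
s=bot.get_state(); print(s["t"],s["position"],s["ee_rot"],s["contact_force"])
w=o["wrist"]["pixels"]
cv2.imwrite("pics/wd.png",cv2.resize(w,(640,480),interpolation=cv2.INTER_CUBIC))
for p in([.5312,-.3017,.2],[.4232,-.280,.198]): print(proj("wrist","d",p)*1.25)
```

```text
4.35 [ 0.40750656 -0.35131526  0.21968195] [8.78703757e-04 9.84824292e-01 1.73549885e-01 8.82815109e-04] [0.94089797 1.53669704 5.71544009]
[303.94102385 -77.95039666]
[160.24546924 205.68805383]
```

View pics/wd.png

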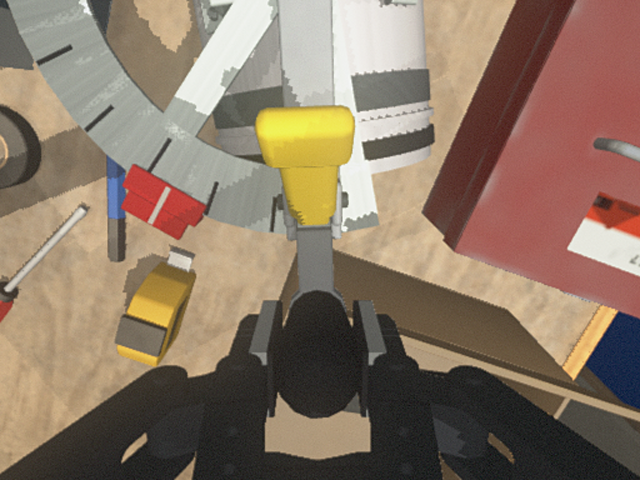

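Grip is firmly held (25.6 mm, 59 N), the bar points straight up to the shaft, and the clip mark is at (160,206) exactly as predicted. Now the swing, about 33°.

play_rows(targets=[{"wx":0,"wy":0,"wz":3.3,"tx":0,"ty":-7.8,"tz":0,"hand":15},{"wx":0,"wy":0,"wz":3.3,"tx":0,"ty":-7.8,"tz":0,"hand":15},{"wx":0,"wy":0,"wz":3.3,"tx":0,"ty":-7.8,"tz":0,"hand":15},{"wx":0,"wy":0,"wz":3.3,"tx":0,"ty":-7.8,"tz":0,"hand":15},{"wx":0,"wy":0,"wz":3.3,"tx":0,"ty":-7.8,"tz":0,"hand":15},{"wx":0,"wy":0,"wz":3.3,"tx":0,"ty":-7.8,"tz":0,"hand":15},{"wx":0,"wy":0,"wz":3.3,"tx":0,"ty":-7.8,"tz":0,"hand":15},{"wx":0,"wy":0,"wz":0,"tx":0,"ty":0,"tz":0,"hand":15},{"wx":0,"wy":0,"wz":0,"tx":0,"ty":0,"tz":0,"hand":15}])

```text
t: 5.1
position: [0.3979, -0.2979, 0.2197]
ee_rot: [0.001, 1.0, -0.027, 0.001]
contact_force: [-0.8, -1.3, 7.4]
finger_gap: 0.0255
grip_force: 59.8
```

Run:
```python
from h import *
s=bot.get_state(); p=s["position"]; print(p,s["ee_rot"],s["contact_force"])
for sh in([.5312,-.3017],[.532,-.302]):
    d=p[:2]-sh; a=np.degrees(np.arctan2(d[1],d[0]))%360; print(np.hypot(*d),a)
    r=.135 if 0 else np.hypot(*d)
    for A in(168.4,168.8,169.2):
        t=np.array(sh)+r*np.array([np.cos(np.radians(A)),np.sin(np.radians(A))])
        from scipy.spatial.transform import Rotation as R
        q=s["ee_rot"]; M=R.from_quat([*q[1:],q[0]]).as_matrix()
        print(A,"rot",a-A,"tool shift mm",(M.T@np.append(t-p[:2],0)*1e3).round(1))
```

```text
[ 0.39786037 -0.29794549  0.21969097] [ 8.77736183e-04  9.99632821e-01 -2.70646157e-02  9.79120101e-04] [-0.81749828 -1.3062062   7.39835336]
0.13339247792382602 178.38711881522545
168.4 rot 9.987118815225443 tool shift mm [  1.4 -23.2  -0. ]
168.8 rot 9.587118815225438 tool shift mm [  1.3 -22.3  -0. ]
169.2 rot 9.18711881522546 tool shift mm [  1.2 -21.3  -0. ]
0.13420089151050996 178.26870081900822
168.4 rot 9.868700819008211 tool shift mm [  1.4 -23.   -0. ]
168.8 rot 9.468700819008205 tool shift mm [  1.3 -22.1  -0. ]
169.2 rot 9.068700819008228 tool shift mm [  1.2 -21.2  -0. ]
```

play_rows(targets=[{"wx":0,"wy":0,"wz":3.2,"tx":0,"ty":-7.5,"tz":0,"hand":15},{"wx":0,"wy":0,"wz":3.2,"tx":0,"ty":-7.5,"tz":0,"hand":15},{"wx":0,"wy":0,"wz":3.2,"tx":0,"ty":-7.4,"tz":0,"hand":15},{"wx":0,"wy":0,"wz":0,"tx":0,"ty":0,"tz":0,"hand":15},{"wx":0,"wy":0,"wz":0,"tx":0,"ty":0,"tz":0,"hand":15},{"wx":0,"wy":0,"wz":0,"tx":0,"ty":0,"tz":0,"hand":15}])

```text
t: 5.6
position: [0.4003, -0.2759, 0.2197]
ee_rot: [0.001, 0.994, -0.111, 0.001]
contact_force: [-0.7, -1.8, 6.4]
finger_gap: 0.0257
grip_force: 59.9
```

Run:
```python
from h import *
s=bot.get_state(); p=s["position"]; print(s["t"],p,s["ee_rot"],s["contact_force"])
d=p[:2]-[.5316,-.3018]; print(np.hypot(*d),np.degrees(np.arctan2(d[1],d[0]))%360)
o=snap(("wrist",),"e"); w=o["wrist"]["pixels"]
c=proj("wrist","e",[.4232,-.280,.198]); print(c)
u,v=c.round().astype(int)
cv2.imwrite("pics/we.png",cv2.resize(w[v-70:v+50,u-80:u+80],(800,600),interpolation=cv2.INTER_CUBIC)); print(u-80,v-70)
```

```text
5.6 [ 0.40034804 -0.27591885  0.21966316] [ 7.35561097e-04  9.93863683e-01 -1.10604633e-01  1.02641027e-03] [-0.66145933 -1.83208854  6.36023189]
0.13377933863857192 168.8451362444338
[251.43434567 195.33708718]
171 125
```

View pics/we.png

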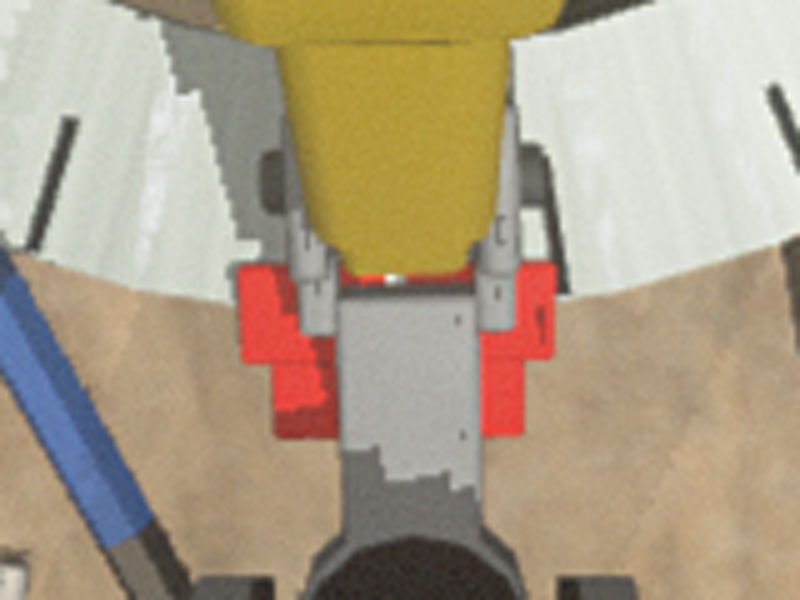

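The bar spans columns 341–481 (centre 411), and the clip spans 272–524 and 238–555 (centre 397). The lever is about 1.4 mm short of centre, so I'll nudge it a little further.

play_rows(targets=[{"wx":0,"wy":0,"wz":0.7,"tx":0,"ty":-1.7,"tz":0,"hand":15},{"wx":0,"wy":0,"wz":0,"tx":0,"ty":0,"tz":0,"hand":15},{"wx":0,"wy":0,"wz":0,"tx":0,"ty":0,"tz":0,"hand":15},{"wx":0,"wy":0,"wz":0,"tx":0,"ty":0,"tz":0,"hand":15}])

```text
t: 5.98
position: [0.4006, -0.2746, 0.2197]
ee_rot: [0.001, 0.993, -0.117, 0.001]
contact_force: [-2.9, -2.2, 7.8]
finger_gap: 0.0255
grip_force: 59.9
```

```bash
cat > m.py <<'E'
from h import *
import sys
def bar(tag,rot=True):
    w=cv2.imread(f"pics/wrist_{tag}.png").astype(int)
    b,g,r=w[...,0],w[...,1],w[...,2]
    red=(r>120)&(g<90)&(b<90)
    return red,w
E
python3 - <<'E'
from h import *; from m import bar
s=bot.get_state(); print(s["t"],s["position"],s["contact_force"])
snap(("wrist",),"f")
for t in("e","f"):
    red,w=bar(t)
    for v in(191,193,198,200,203,206,208):
        c=np.where(red[v,200:310])[0]+200
        g=np.diff(c); i=g.argmax(); print(t,v,"clip",c[0],c[-1],"mid",(c[0]+c[-1])/2,"bar",c[i],c[i+1],"mid",(c[i]+c[i+1])/2)
E
```

```text
5.9833 [ 0.40060227 -0.27463466  0.21968552] [-2.89204338 -2.21929739  7.75363709]
e 191 clip 219 281 mid 250.0 bar 230 273 mid 251.5
e 193 clip 219 281 mid 250.0 bar 237 267 mid 252.0
e 198 clip 226 274 mid 250.0 bar 237 268 mid 252.5
e 200 clip 226 275 mid 250.5 bar 238 268 mid 253.0
e 203 clip 226 275 mid 250.5 bar 238 268 mid 253.0
e 206 clip 226 275 mid 250.5 bar 238 268 mid 253.0
e 208 clip 226 275 mid 250.5 bar 238 268 mid 253.0
f 191 clip 221 283 mid 252.0 bar 230 273 mid 251.5
f 193 clip 221 283 mid 252.0 bar 237 267 mid 252.0
f 198 clip 227 277 mid 252.0 bar 237 267 mid 252.0
f 200 clip 228 276 mid 252.0 bar 237 267 mid 252.0
f 203 clip 228 277 mid 252.5 bar 237 268 mid 252.5
f 206 clip 228 277 mid 252.5 bar 237 268 mid 252.5
f 208 clip 228 277 mid 252.5 bar 238 268 mid 253.0
```

The bar is now centred on the clip (252.3 against 252.2 px). Release and rise.

play_rows(targets=[{"wx":0,"wy":0,"wz":0,"tx":0,"ty":0,"tz":0,"hand":60},{"wx":0,"wy":0,"wz":0,"tx":0,"ty":0,"tz":0,"hand":60},{"wx":0,"wy":0,"wz":0,"tx":0,"ty":0,"tz":0,"hand":60},{"wx":0,"wy":0,"wz":0,"tx":0,"ty":0,"tz":0,"hand":60},{"wx":0,"wy":0,"wz":0,"tx":0,"ty":0,"tz":-18,"hand":60},{"wx":0,"wy":0,"wz":0,"tx":0,"ty":0,"tz":-24,"hand":60},{"wx":0,"wy":0,"wz":0,"tx":0,"ty":0,"tz":-30,"hand":60},{"wx":0,"wy":0,"wz":0,"tx":0,"ty":0,"tz":0,"hand":0},{"wx":0,"wy":0,"wz":0,"tx":0,"ty":0,"tz":0,"hand":0},{"wx":0,"wy":0,"wz":0,"tx":0,"ty":0,"tz":0,"hand":0}])

```text
t: 6.87
position: [0.3999, -0.2733, 0.2898]
ee_rot: [-0.0, 0.993, -0.117, -0.0]
contact_force: [-0.4, -0.4, -0.7]
finger_gap: 0.0243
grip_force: 0.0
```

```bash
cat > n.py <<'E'
from h import *; from m import bar
def meas(t):
    s=bot.get_state(); print(s["t"],s["position"].round(4),s["contact_force"].round(1),s["finger_gap"])
    snap(("wrist",),t)
    red,w=bar(t)
    c=proj("wrist",t,[.4232,-.280,.198]).round().astype(int); print("clip px",c)
    for v in range(c[1]-6,c[1]+12,2):
        q=np.where(red[v,c[0]-45:c[0]+45])[0]+c[0]-45
        if len(q)<4: continue
        i=np.diff(q).argmax(); print(v,"clip",q[0],q[-1],(q[0]+q[-1])/2,"bar",q[i],q[i+1],(q[i]+q[i+1])/2)
    y=(w[...,2]>90)&(w[...,1]>75)&(w[...,0]<60)
    n,l,st,ce=cv2.connectedComponentsWithStats(y.astype(np.uint8))
    for i in range(1,n):
        if st[i,4]>150: print("yellow",st[i],ce[i].round(1))
E
python3 -c "from n import *; meas('g')
for p in([.5316,-.3018,.2],): print(proj('wrist','g',p))"
```

```text
6.8667 [ 0.3999 -0.2733  0.2898] [-0.4 -0.4 -0.7] 0.024313352612773897
clip px [255 163]
157 clip 232 276 254.0 bar 238 271 254.5
159 clip 232 276 254.0 bar 238 266 252.0
161 clip 233 276 254.5 bar 243 266 254.5
163 clip 233 275 254.0 bar 243 265 254.0
165 clip 237 272 254.5 bar 243 266 254.5
167 clip 237 272 254.5 bar 244 266 255.0
169 clip 237 272 254.5 bar 244 266 255.0
171 clip 237 272 254.5 bar 244 266 255.0
173 clip 237 272 254.5 bar 244 266 255.0
yellow [442 132  39  16 176] [461.2 140. ]
yellow [443 325  69  29 700] [482.4 339.2]
[249.0103298  -18.08852972]
```

Lever stays centred after release. Moving over the cam handle with the fingers shut.

play_rows(targets=[{"wx":0,"wy":0,"wz":0,"tx":33,"ty":0,"tz":-5,"hand":0},{"wx":0,"wy":0,"wz":0,"tx":34,"ty":-1,"tz":0,"hand":0},{"wx":0,"wy":0,"wz":0,"tx":0,"ty":0,"tz":0,"hand":0},{"wx":0,"wy":0,"wz":0,"tx":0,"ty":0,"tz":0,"hand":0}])

```text
t: 7.25
position: [0.466, -0.2878, 0.2934]
ee_rot: [-0.001, 0.993, -0.116, -0.001]
contact_force: [-1.3, 0.3, -0.1]
finger_gap: 0.0
grip_force: 0.0
```

Run:
```python
from h import *
s=bot.get_state(); p=s["position"]; print(s["t"],p,s["finger_gap"],s["contact_force"])
snap(("scene",),"h")
w=cv2.imread("pics/scene_h.png").astype(int)
y=(w[...,2]>120)&(w[...,1]>100)&(w[...,0]<w[...,1]*.55)&(abs(w[...,2]-w[...,1])<70)
n,l,st,ce=cv2.connectedComponentsWithStats(y.astype(np.uint8))
for i in range(1,n):
    if st[i,4]>15: print("yellow",st[i],ce[i].round(1))
print(proj("scene","h",p))
sh=np.array([.5316,-.3018]); u=np.array([-.979,.203])
for phi in(1,.95):
    r=88-(67*np.cos(phi)-13*np.sin(phi)); z=208+67*np.sin(phi)+13*np.cos(phi)
    print("end exp",proj("scene","h",[*(sh+u*r/1000),z/1000]))
```

```text
7.25 [ 0.46596241 -0.28780871  0.29341264] 4.306191927024362e-05 [-1.34035786  0.29899966 -0.0727587 ]
yellow [283 127  15  25 141] [290.2 137.6]
yellow [329 218  24  28 407] [341.6 232.6]
[289.02185322 119.35792136]
end exp [287.43105592 126.87585369]
end exp [286.47046104 127.02214493]
```

play_rows(targets=[{"wx":0,"wy":0,"wz":0,"tx":0,"ty":0,"tz":20,"hand":0},{"wx":0,"wy":0,"wz":0,"tx":5,"ty":0,"tz":8,"hand":0},{"wx":0,"wy":0,"wz":0,"tx":6,"ty":-0.3,"tz":4,"hand":0},{"wx":0,"wy":0,"wz":0,"tx":5,"ty":-0.2,"tz":4,"hand":0},{"wx":0,"wy":0,"wz":0,"tx":5,"ty":-0.1,"tz":5,"hand":0},{"wx":0,"wy":0,"wz":0,"tx":5,"ty":-0.1,"tz":5,"hand":0}])

```text
t: 7.8
position: [0.4913, -0.2936, 0.2498]
ee_rot: [0.0, 0.993, -0.117, 0.001]
contact_force: [0.4, 0.8, 3.5]
finger_gap: -0.0002
grip_force: 2.1
```

play_rows(targets=[{"wx":0,"wy":0,"wz":0,"tx":4,"ty":-0.1,"tz":5,"hand":0},{"wx":0,"wy":0,"wz":0,"tx":4,"ty":-0.1,"tz":6,"hand":0},{"wx":0,"wy":0,"wz":0,"tx":3,"ty":-0.1,"tz":7,"hand":0},{"wx":0,"wy":0,"wz":0,"tx":2,"ty":0,"tz":6,"hand":0},{"wx":0,"wy":0,"wz":0,"tx":0,"ty":0,"tz":4,"hand":0},{"wx":0,"wy":0,"wz":0,"tx":0,"ty":0,"tz":0,"hand":0},{"wx":0,"wy":0,"wz":0,"tx":0,"ty":0,"tz":0,"hand":0}])

```text
t: 8.38
position: [0.5037, -0.2961, 0.2211]
ee_rot: [-0.0, 0.993, -0.117, 0.0]
contact_force: [1.7, 0.4, 3.5]
finger_gap: -0.0002
grip_force: 1.6
```

play_rows(targets=[{"wx":0,"wy":0,"wz":0,"tx":0,"ty":0,"tz":2,"hand":0},{"wx":0,"wy":0,"wz":0,"tx":0,"ty":0,"tz":2,"hand":0},{"wx":0,"wy":0,"wz":0,"tx":0,"ty":0,"tz":0,"hand":0},{"wx":0,"wy":0,"wz":0,"tx":0,"ty":0,"tz":0,"hand":0}])

```text
t: 8.72
position: [0.5041, -0.2963, 0.2198]
ee_rot: [0.0, 0.993, -0.117, 0.001]
contact_force: [-4.9, 4.9, 25.6]
finger_gap: 0.0002
grip_force: 12.2
```

Solid stop at 0.220 m with 26 N, so the handle is fully down. Retract upward and back, then look.

play_rows(targets=[{"wx":0,"wy":0,"wz":0,"tx":0,"ty":0,"tz":-10,"hand":0},{"wx":0,"wy":0,"wz":0,"tx":0,"ty":0,"tz":-30,"hand":0},{"wx":0,"wy":0,"wz":0,"tx":0,"ty":0,"tz":-35,"hand":0},{"wx":0,"wy":0,"wz":0,"tx":-35,"ty":0,"tz":0,"hand":0},{"wx":0,"wy":0,"wz":0,"tx":-35,"ty":0,"tz":0,"hand":0},{"wx":0,"wy":0,"wz":0,"tx":-36,"ty":2,"tz":0,"hand":0},{"wx":0,"wy":0,"wz":0,"tx":0,"ty":0,"tz":-5,"hand":0},{"wx":0,"wy":0,"wz":0,"tx":0,"ty":0,"tz":0,"hand":0},{"wx":0,"wy":0,"wz":0,"tx":0,"ty":0,"tz":0,"hand":0}])

```text
t: 9.47
position: [0.4003, -0.2738, 0.2974]
ee_rot: [0.0, 0.993, -0.117, 0.0]
contact_force: [-0.0, 0.2, 0.4]
finger_gap: -0.0001
grip_force: 0.0
```

```bash
python3 -c "
from n import *
meas('i'); snap(('scene',),'i')
w=cv2.imread('pics/wrist_i.png'); c=cv2.imread('pics/scene_i.png')[100:220,220:380]
cv2.imwrite('pics/fin.png',np.hstack([cv2.resize(w[60:260,170:340],(400,470),interpolation=cv2.INTER_CUBIC),cv2.resize(c,(400,470),interpolation=cv2.INTER_CUBIC)]))"
```

```text
9.4667 [ 0.4003 -0.2738  0.2974] [-0.   0.2  0.4] -6.40005131186208e-05
clip px [254 161]
155 clip 232 274 253.0 bar 238 270 254.0
157 clip 232 274 253.0 bar 238 269 253.5
159 clip 233 275 254.0 bar 243 265 254.0
161 clip 233 274 253.5 bar 243 265 254.0
163 clip 237 271 254.0 bar 244 265 254.5
165 clip 237 270 253.5 bar 244 265 254.5
167 clip 237 270 253.5 bar 244 265 254.5
169 clip 237 271 254.0 bar 244 265 254.5
171 clip 237 270 253.5 bar 244 265 254.5
yellow [429 321  83  31 894] [472.4 336.8]
```

View pics/fin.png

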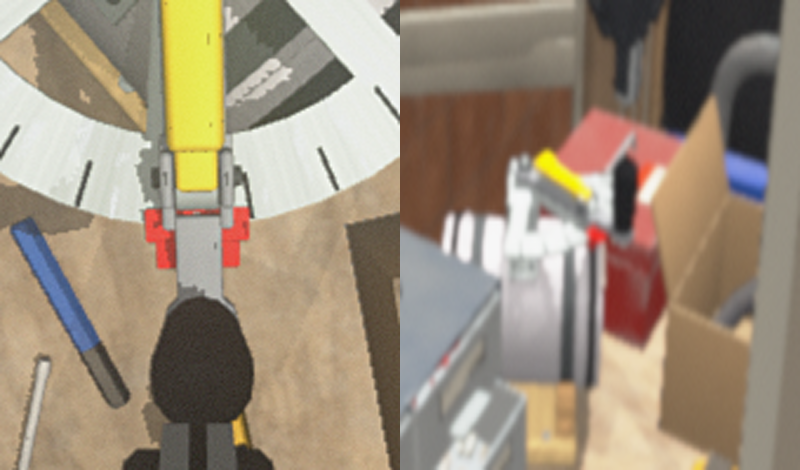

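The wrist crop shows the handle flat along the lever, with the bar at (200,250) over the clip and equal red on each side. The scene crop shows the handle folded and everything clear.

```bash
python3 -c "from cell import bot; print(bot.hand_in())"
```

```text
the job is handed in; nothing more can be done
None
```

The lever stands over the red clip, within about 0.5 mm of centre; the yellow cam handle is folded fully down, the arm went nowhere near the spray can, and the job is handed in.

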